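# Press the seals of the dosing pump cassettes

### The job

Seat the seals of the pump cassettes on the mat: stand each one upright in its own pocket of the press, and once they are all in, swing the red-handled clamp over onto them, leave it fully down for at least three seconds, then swing it back to fully open and stand the cassettes upright in the white ready tray. The lid with the red lock-out knob shows the colour that is out of service: a cassette of that colour, if there is one, is not to be pressed and stays standing on the mat. Leave everything else on the bench where it is.

Things in the scene. Friction and masses are not known exactly. Their poses are not given: they have to be found in the camera images.
- cassette_blue: blue pump cassette, a solid rigid block 46 (its x) x 30 (its y) x 40 mm high (its z), about 90 g, with a thin black band round its foot; loose, standing on the mat at the start, or absent. Origin: centre of its underside. The two ends (the 46 mm length) are the faces to grip when it stands in the press, where neighbours are close on its long sides. Either end may face forward
- cassette_green: green pump cassette, a solid rigid block 46 (its x) x 30 (its y) x 40 mm high (its z), about 90 g, with a thin black band round its foot; loose, standing on the mat at the start, or absent. Origin: centre of its underside. The two ends (the 46 mm length) are the faces to grip when it stands in the press, where neighbours are close on its long sides. Either end may face forward
- cassette_orange: orange pump cassette, a solid rigid block 46 (its x) x 30 (its y) x 40 mm high (its z), about 90 g, with a thin black band round its foot; loose, standing on the mat at the start, or absent. Origin: centre of its underside. The two ends (the 46 mm length) are the faces to grip when it stands in the press, where neighbours are close on its long sides. Either end may face forward
- cassette_white: white pump cassette, a solid rigid block 46 (its x) x 30 (its y) x 40 mm high (its z), about 90 g, with a thin black band round its foot; loose, standing on the mat at the start, or absent. Origin: centre of its underside. The two ends (the 46 mm length) are the faces to grip when it stands in the press, where neighbours are close on its long sides. Either end may face forward
- lid_blue: blue round lid, 62 mm across and 8 mm thick, on one of the four chambers of the clear dosing container at the back; fixed. Origin: centre of its underside
- lid_green: green round lid, 62 mm across and 8 mm thick, on one of the four chambers of the clear dosing container at the back; fixed. Origin: centre of its underside
- lid_orange: orange round lid, 62 mm across and 8 mm thick, on one of the four chambers of the clear dosing container at the back; fixed. Origin: centre of its underside
- lid_white: white round lid, 62 mm across and 8 mm thick, on one of the four chambers of the clear dosing container at the back; fixed. Origin: centre of its underside
- lockout: red lock-out knob, 36 mm across and 22 mm high, standing on the middle of one of the four lids: that chamber is locked out of service. Fixed. Origin: centre of its underside, on the lid
- mat: black rubber intake mat, 200 x 200 x 2 mm, flat on the table, fixed; the cassettes stand on it at the start. Origin: centre of its underside
- tray: white open ready tray, 150 (its x) x 210 (its y) mm outside, walls 4 mm thick and 25 mm high, floor 4 mm thick, fixed. Origin: centre of its underside
- press: sealing press, fixed: aluminium plate 14 mm thick with three black-walled pockets side by side along its y. Pockets are 54 (press x) x 38 mm (press y) inside, walls 10 mm high, 6 mm thick; a cassette stands in one with its 46 mm length along press x, either way round. Origin: underside of the plate below the middle pocket; x points away from the robot to the clamp's pivot, z up
- pocket0 (a point): centre of the floor of pocket 0 of the press (pockets 44 mm apart along the press y), 14 mm above the table; axes as the press
- pocket1 (a point): centre of the floor of pocket 1 of the press (pockets 44 mm apart along the press y), 14 mm above the table; axes as the press
- pocket2 (a point): centre of the floor of pocket 2 of the press (pockets 44 mm apart along the press y), 14 mm above the table; axes as the press
- clamp_handle (a point): middle of the clamp's red handle, a round bar 14 mm thick, 134 mm long, along press y, 160 mm from the pivot at the free end of a steel frame: side arms 63 mm either side of the middle and, half-way along, a cross bar with a rubber pad. Between the arms nothing is near the handle: fingers can straddle it from above at any clamp angle, and the bar can turn between them
- clamp_pivot (a point): middle of the clamp's pivot line, parallel to the press y, 85 mm behind the pockets' centres and 70 mm above the table; brackets stand at 73 mm either side of the middle
- clamp (a joint): clamp angle, rad. 0: fully open on its stop, leaning back 30 deg past upright (handle 203 mm high, 175 mm beyond press origin); 0.52 upright; 2.09 level, pad resting on seated cassettes (handle 82 mm high, 75 mm in front of origin); 2.14 stop if pockets are empty; badly seated cassettes keep it under 2.05. 0.55 kg, damped: past upright it falls slowly to that side and stays; lifting takes 3 to 6 N
- spray: bystander, loose: dark spray bottle with a white head, 66 mm across, 206 mm high. Origin: centre of its underside
- jar: bystander, loose: amber jar, 60 mm across, 80 mm high. Origin: centre of its underside
- cup: bystander, loose: small white open cup, 60 mm across, 60 mm high. Origin: centre of its underside
- driver: bystander, loose: screwdriver lying on the table. Origin: middle of its length
- testkit: bystander, loose: grey box 70 x 50 x 30 mm. Origin: centre of its underside
- sparecap: bystander, loose: grey disc 60 mm across, 10 mm thick, lying flat. Origin: centre of its underside

How it is judged:
On the way, in this order (a step that is already met when the one before it is completed fails the run):
1. every cassette in service stands upright in a pocket of the press, the clamp open, and a locked-out one on the mat (((horizontal distance between lid_blue and lockout below 0.03 m and horizontal distance between cassette_blue and mat below 0.17 m and height (world z) of cassette_blue below 0.01 m and angle between cassette_blue's own z axis and vertical below 0.1 rad) or (not (horizontal distance between lid_blue and lockout below 0.03 m) and (horizontal distance between cassette_blue and pocket0 below 0.009 m or horizontal distance between cassette_blue and pocket1 below 0.009 m or horizontal distance between cassette_blue and pocket2 below 0.009 m) and x of cassette_blue in the frame of press between -0.012 and 0.012 m and y of cassette_blue in the frame of press between -0.06 and 0.06 m and z of cassette_blue in the frame of press between 0.01 and 0.019 m and angle between cassette_blue's own z axis and vertical below 0.1 rad)) and ((horizontal distance between lid_green and lockout below 0.03 m and horizontal distance between cassette_green and mat below 0.17 m and height (world z) of cassette_green below 0.01 m and angle between cassette_green's own z axis and vertical below 0.1 rad) or (not (horizontal distance between lid_green and lockout below 0.03 m) and (horizontal distance between cassette_green and pocket0 below 0.009 m or horizontal distance between cassette_green and pocket1 below 0.009 m or horizontal distance between cassette_green and pocket2 below 0.009 m) and x of cassette_green in the frame of press between -0.012 and 0.012 m and y of cassette_green in the frame of press between -0.06 and 0.06 m and z of cassette_green in the frame of press between 0.01 and 0.019 m and angle between cassette_green's own z axis and vertical below 0.1 rad)) and ((horizontal distance between lid_orange and lockout below 0.03 m and horizontal distance between cassette_orange and mat below 0.17 m and height (world z) of cassette_orange below 0.01 m and angle between cassette_orange's own z axis and vertical below 0.1 rad) or (not (horizontal distance between lid_orange and lockout below 0.03 m) and (horizontal distance between cassette_orange and pocket0 below 0.009 m or horizontal distance between cassette_orange and pocket1 below 0.009 m or horizontal distance between cassette_orange and pocket2 below 0.009 m) and x of cassette_orange in the frame of press between -0.012 and 0.012 m and y of cassette_orange in the frame of press between -0.06 and 0.06 m and z of cassette_orange in the frame of press between 0.01 and 0.019 m and angle between cassette_orange's own z axis and vertical below 0.1 rad)) and ((horizontal distance between lid_white and lockout below 0.03 m and horizontal distance between cassette_white and mat below 0.17 m and height (world z) of cassette_white below 0.01 m and angle between cassette_white's own z axis and vertical below 0.1 rad) or (not (horizontal distance between lid_white and lockout below 0.03 m) and (horizontal distance between cassette_white and pocket0 below 0.009 m or horizontal distance between cassette_white and pocket1 below 0.009 m or horizontal distance between cassette_white and pocket2 below 0.009 m) and x of cassette_white in the frame of press between -0.012 and 0.012 m and y of cassette_white in the frame of press between -0.06 and 0.06 m and z of cassette_white in the frame of press between 0.01 and 0.019 m and angle between cassette_white's own z axis and vertical below 0.1 rad)) and value of joint clamp below 0.5 rad), for 0.2 s.
2. the clamp is fully down on them for 3 s (((horizontal distance between lid_blue and lockout below 0.03 m and horizontal distance between cassette_blue and mat below 0.17 m and height (world z) of cassette_blue below 0.01 m and angle between cassette_blue's own z axis and vertical below 0.1 rad) or (not (horizontal distance between lid_blue and lockout below 0.03 m) and (horizontal distance between cassette_blue and pocket0 below 0.009 m or horizontal distance between cassette_blue and pocket1 below 0.009 m or horizontal distance between cassette_blue and pocket2 below 0.009 m) and x of cassette_blue in the frame of press between -0.012 and 0.012 m and y of cassette_blue in the frame of press between -0.06 and 0.06 m and z of cassette_blue in the frame of press between 0.01 and 0.019 m and angle between cassette_blue's own z axis and vertical below 0.1 rad)) and ((horizontal distance between lid_green and lockout below 0.03 m and horizontal distance between cassette_green and mat below 0.17 m and height (world z) of cassette_green below 0.01 m and angle between cassette_green's own z axis and vertical below 0.1 rad) or (not (horizontal distance between lid_green and lockout below 0.03 m) and (horizontal distance between cassette_green and pocket0 below 0.009 m or horizontal distance between cassette_green and pocket1 below 0.009 m or horizontal distance between cassette_green and pocket2 below 0.009 m) and x of cassette_green in the frame of press between -0.012 and 0.012 m and y of cassette_green in the frame of press between -0.06 and 0.06 m and z of cassette_green in the frame of press between 0.01 and 0.019 m and angle between cassette_green's own z axis and vertical below 0.1 rad)) and ((horizontal distance between lid_orange and lockout below 0.03 m and horizontal distance between cassette_orange and mat below 0.17 m and height (world z) of cassette_orange below 0.01 m and angle between cassette_orange's own z axis and vertical below 0.1 rad) or (not (horizontal distance between lid_orange and lockout below 0.03 m) and (horizontal distance between cassette_orange and pocket0 below 0.009 m or horizontal distance between cassette_orange and pocket1 below 0.009 m or horizontal distance between cassette_orange and pocket2 below 0.009 m) and x of cassette_orange in the frame of press between -0.012 and 0.012 m and y of cassette_orange in the frame of press between -0.06 and 0.06 m and z of cassette_orange in the frame of press between 0.01 and 0.019 m and angle between cassette_orange's own z axis and vertical below 0.1 rad)) and ((horizontal distance between lid_white and lockout below 0.03 m and horizontal distance between cassette_white and mat below 0.17 m and height (world z) of cassette_white below 0.01 m and angle between cassette_white's own z axis and vertical below 0.1 rad) or (not (horizontal distance between lid_white and lockout below 0.03 m) and (horizontal distance between cassette_white and pocket0 below 0.009 m or horizontal distance between cassette_white and pocket1 below 0.009 m or horizontal distance between cassette_white and pocket2 below 0.009 m) and x of cassette_white in the frame of press between -0.012 and 0.012 m and y of cassette_white in the frame of press between -0.06 and 0.06 m and z of cassette_white in the frame of press between 0.01 and 0.019 m and angle between cassette_white's own z axis and vertical below 0.1 rad)) and value of joint clamp above 2.05 rad), for 2.8 s.
3. the clamp is swung back to fully open (value of joint clamp below 0.1 rad), for 0.2 s.
At the end, for the whole second after the job is handed in: Every cassette in service stands upright (within 0.1 rad) on the floor of the ready tray, at rest; a cassette of the locked-out colour, if present, stands upright on the mat or beside it (centre within 170 mm of the mat's centre); the clamp is fully open (joint below 0.1) (((horizontal distance between lid_blue and lockout below 0.03 m and horizontal distance between cassette_blue and mat below 0.17 m and height (world z) of cassette_blue below 0.01 m and angle between cassette_blue's own z axis and vertical below 0.1 rad) or (not (horizontal distance between lid_blue and lockout below 0.03 m) and x of cassette_blue in the frame of tray between -0.068 and 0.068 m and y of cassette_blue in the frame of tray between -0.098 and 0.098 m and z of cassette_blue in the frame of tray between -0.001 and 0.012 m and angle between cassette_blue's own z axis and vertical below 0.1 rad and linear speed of cassette_blue below 0.02 m/s)) and ((horizontal distance between lid_green and lockout below 0.03 m and horizontal distance between cassette_green and mat below 0.17 m and height (world z) of cassette_green below 0.01 m and angle between cassette_green's own z axis and vertical below 0.1 rad) or (not (horizontal distance between lid_green and lockout below 0.03 m) and x of cassette_green in the frame of tray between -0.068 and 0.068 m and y of cassette_green in the frame of tray between -0.098 and 0.098 m and z of cassette_green in the frame of tray between -0.001 and 0.012 m and angle between cassette_green's own z axis and vertical below 0.1 rad and linear speed of cassette_green below 0.02 m/s)) and ((horizontal distance between lid_orange and lockout below 0.03 m and horizontal distance between cassette_orange and mat below 0.17 m and height (world z) of cassette_orange below 0.01 m and angle between cassette_orange's own z axis and vertical below 0.1 rad) or (not (horizontal distance between lid_orange and lockout below 0.03 m) and x of cassette_orange in the frame of tray between -0.068 and 0.068 m and y of cassette_orange in the frame of tray between -0.098 and 0.098 m and z of cassette_orange in the frame of tray between -0.001 and 0.012 m and angle between cassette_orange's own z axis and vertical below 0.1 rad and linear speed of cassette_orange below 0.02 m/s)) and ((horizontal distance between lid_white and lockout below 0.03 m and horizontal distance between cassette_white and mat below 0.17 m and height (world z) of cassette_white below 0.01 m and angle between cassette_white's own z axis and vertical below 0.1 rad) or (not (horizontal distance between lid_white and lockout below 0.03 m) and x of cassette_white in the frame of tray between -0.068 and 0.068 m and y of cassette_white in the frame of tray between -0.098 and 0.098 m and z of cassette_white in the frame of tray between -0.001 and 0.012 m and angle between cassette_white's own z axis and vertical below 0.1 rad and linear speed of cassette_white below 0.02 m/s)) and value of joint clamp below 0.1 rad); the robot touches nothing.
It fails at once if a bystander is pushed more than 30 mm or tipped over (distance of any of spray, jar, cup, driver, testkit, sparecap from where it was at the start of the episode above 0.03 m or angle between any of spray, jar, cup, testkit, sparecap's own z axis and vertical above 0.5 rad).
Of cassette_blue, cassette_green, cassette_orange, cassette_white only 3 to 4 are there at a start; the rules pass over those that are not, and their reading is None.
At some moment in a run one of cassette_blue, cassette_green, cassette_orange, cassette_white may be knocked a few centimetres aside while the robot is not near it.
Once in a run the grip may slacken for a moment while it holds something.
It also fails if it takes over 208 s, if anything falls off the work surface, if the arm or the gripper's body presses on something with over 40 N, if the wrist force passes 120 N, or if a joint passes its speed limit or range.

### The arm

A 7-joint arm with a two-finger parallel gripper is mounted at the origin on the work surface. World frame = base frame: x ahead of the robot, y to its left, z up, the work surface at z = 0. Lengths are in m, angles in rad, forces in N, time in s.
With the tool pointing down it reaches from about 0.425 to 0.925 m from the base axis. Payload 6.8 kg.
Tool frame: the origin (TCP) lies midway between the tips of the shut fingers; the grasp point (between the pads) lies 19 mm behind it (bot.pinch_z is the distance from the TCP to the grasp point, in m); z points along the fingers, y is the line along which they close (so a half turn about z gives the same grasp; the last joint's range is limited). The gripper opens to 85 mm and grips with 20 to 120 N. Pads are 22 mm wide; open, the fingers measure 114 mm over their backs; the gripper's body (76 mm by 85 mm) begins 54 mm behind the grasp point. The pads swing forward as they close: fully open they stand 13 mm farther back than shut.
Start: joints at [1.126, 0.477, 0.022, 1.555, -0.011, 1.109, -0.083], TCP at [0.223, -0.637, 0.231] pointing down, gripper open.
Joint ranges: [-2.96, 2.96], [-0.34, 2.1], [-1.41, 1.46], [0.24, 2.44], [-1.37, 4.51], [0.17, 1.92], [-2.96, 2.96]. Speed limits (rad/s): [2.39, 2.39, 3.14, 3.14, 3.14, 3.14, 3.14].

### API

Orientations are given as a unit quaternion [w, x, y, z].
In Python, from station import bot, imaging gives the robot as it stands. The module is installed in compiled form; this text tells all that it offers.
- The arm moves only by the tool carry_out, never from a script. Its argument "targets" is a list of rows, each a list of 5 numbers: the shift along the tool's x, y, z in cm, then the turn about the tool's z in degrees, then the opening, from -1 (shut) to 1 (fully open). In form: [[x, y, z, yaw, gripper], ...]. A call has 1 to 12 rows; each row shifts and turns the commanded pose from where the row before left it, along the tool's axes as they then stand; what a row does not reach is not made up. A row lasts 1/10 s, in which the tool goes at most 50 mm and 8.59 degrees, less where a joint would pass 70% of its speed; a pose out of reach is approached as far as the arm can. A call is refused whole if a number of a shift passes 5 or a number of a turn 8.59, either way. A call with a gripper value outside its range is refused whole. The fingers move at their own pace and stop on an object; "force" is the grip in N (left out, the last holds). Time passes only in rows, so rows that do not move let the fingers close. It gives the time, the measured TCP pose, the force, the opening and the grip force at its end, in the units of the state.
- bot.get_obs(): the state, without advancing time (a new reading comes with each control period).
- imaging.read_camera(name): name is "scene" or "side" or "wrist"; returns the picture (480x640x3 uint8, red, green, blue); there is no depth.
- imaging.calibration(name): a dict with "fx", "fy", "cx", "cy" (pixels), "extrinsics" (4x4, takes a point from world to camera coordinates). Camera axes: x right, y up, looking along -z (the intrinsics and any distortion apply to the point x, -y, -z); pixel columns grow to the right and rows downward; lengths in m; the calibration is good to about 2 mm. A picture is of the moment at which its call begins: read the wrist's pose just before it. calibration takes no time and is no camera call; for the wrist camera it gives the pose at the moment of the call.
- bot.hand_in(): hands the job in; it is judged then, once.
The state is a dict: "t": time; "q": joint angles; "joint_vel": joint speeds; "joint_torque": joint torques, N m; "eef_pos": TCP position; "tool_rot": TCP orientation; "contact_force": force on the tool from outside, world axes, zero at the start; "torque": the same for the moment, N m; "gripper_width": opening from 0.0 (shut) to 1.0 (fully open); "grasp_force": force on a finger pad.
Only numpy, scipy, OpenCV 4.12 (cv2) and the standard library are available. Lean on these libraries where they do the work, as an engineer would, in place of code of your own. Each camera call takes 0.05 s, during which the arm holds its last target. There are 200 camera calls.

## Working session

There is one attempt and no reset: what is moved stays moved. The work goes in short steps, Python scripts to look and compute and a tool call to move; the robot and the scene stay as the last step left them, time stands still between calls to the robot, and variables do not carry over. Pictures are saved under pics/ and viewed, at most 16 in all, crops included, and the job is handed in when it is done.

Besides the shell and the picture viewer there is one more tool, called as a command line: name --pt "numbers of a row" for each row, then --argument value for the rest. carry_out: Moves the arm, as the interface text tells. Its arguments: {"type":"object","properties":{"targets":{"type":"array"},"force":{"type":"number"}},"required":["targets"]}

```bash
mkdir -p pics
python3 - <<'E'
from station import bot, imaging
import cv2,numpy as np
for n in ["scene","side","wrist"]:
    c=imaging.calibration(n); print(n,{k:(np.round(v,3).tolist()) for k,v in c.items()})
    cv2.imwrite(f"pics/{n}0.png",imaging.read_camera(n)[:,:,::-1])
print(bot.get_obs(), bot.pinch_z)
E
```

```text
scene {'fx': 510.058, 'fy': 510.058, 'cx': 320.611, 'cy': 239.075, 'extrinsics': [[0.19, 0.982, -0.011, -0.127], [-0.815, 0.164, 0.557, 0.35], [0.548, -0.097, 0.831, -1.655], [0.0, 0.0, 0.0, 1.0]]}
side {'fx': 518.832, 'fy': 518.832, 'cx': 315.912, 'cy': 233.829, 'extrinsics': [[-0.791, -0.611, 0.004, 0.451], [0.39, -0.499, 0.774, -0.288], [-0.471, 0.614, 0.633, -1.168], [0.0, 0.0, 0.0, 1.0]]}
wrist {'fx': 424.94, 'fy': 424.94, 'cx': 321.823, 'cy': 244.592, 'extrinsics': [[0.33, -0.944, -0.002, -0.674], [0.892, 0.312, -0.327, 0.043], [0.309, 0.106, 0.945, -0.381], [0.0, 0.0, 0.0, 1.0]]}
{'t': 0.15, 'q': array([ 1.12589623,  0.47763803,  0.02234352,  1.55614338, -0.01154742,
        1.10928913, -0.0831168 ]), 'joint_vel': array([-0.00080462, -0.00176711, -0.00036907, -0.00290465,  0.00030718,
       -0.00087015,  0.00012432]), 'joint_torque': array([ 3.62349827e-03, -5.96921539e+01,  1.61092948e+00, -2.81491810e+01,
        1.26908370e-02,  6.55036958e-03, -5.59544006e-06]), 'eef_pos': array([ 0.22294169, -0.636679  ,  0.23056452]), 'tool_rot': array([-6.61331733e-04,  9.85855349e-01,  1.67597061e-01, -1.37869263e-04]), 'contact_force': array([ 0.03028257, -0.25052854, -0.27235961]), 'torque': array([ 0.0093564 ,  0.02677258, -0.05239026]), 'grasp_force': 0.0, 'gripper_width': 0.9982369685278575} 0.0187
```

View pics/scene0.png

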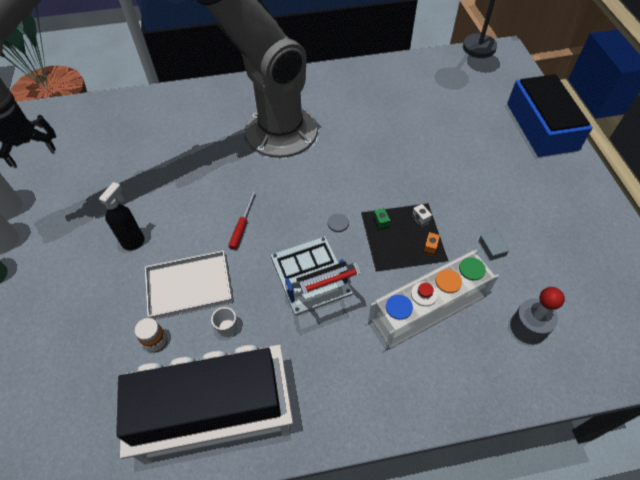

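View pics/side0.png

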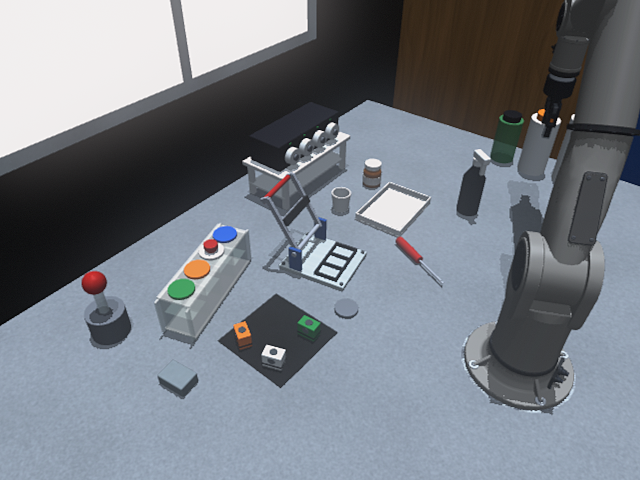

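The scene view shows green (382,217), white (422,213) and orange (432,241) on the mat. The press is at (310,262) with its clamp open, the tray at (188,283) and the screwdriver at (240,230). The red knob (426,290) is on the white lid, and the side view agrees, so white stays on the mat and green and orange get pressed.

```bash
cat > h.py <<'E'
from station import bot, imaging
import cv2,numpy as np
from scipy.spatial.transform import Rotation as R
def snap(n):
    c=imaging.calibration(n); return imaging.read_camera(n),c
def ray(c,u,v):
    E=c["extrinsics"]; d=np.array([(u-c["cx"])/c["fx"],-(v-c["cy"])/c["fy"],-1.])
    return -E[:3,:3].T@E[:3,3], E[:3,:3].T@d
def onz(c,u,v,z):
    o,d=ray(c,u,v); return o+d*(z-o[2])/d[2]
def proj(c,p):
    q=c["extrinsics"][:3,:3]@np.array(p)+c["extrinsics"][:3,3]
    return np.array([c["cx"]+c["fx"]*q[0]/-q[2], c["cy"]+c["fy"]*q[1]/q[2]])
def tri(c1,a,c2,b):
    (o1,d1),(o2,d2)=ray(c1,*a),ray(c2,*b)
    d1=d1/np.linalg.norm(d1);d2=d2/np.linalg.norm(d2)
    s=np.linalg.lstsq(np.c_[d1,-d2],o2-o1,rcond=None)[0]
    p,q=o1+s[0]*d1,o2+s[1]*d2
    return (p+q)/2,np.linalg.norm(p-q)
def blobs(im,lo,hi,amin=30):
    m=cv2.inRange(cv2.cvtColor(im,cv2.COLOR_RGB2HSV),np.array(lo),np.array(hi))
    n,_,st,ce=cv2.connectedComponentsWithStats(m)
    return m,[(ce[i].round(1).tolist(),int(st[i,4])) for i in range(1,n) if st[i,4]>=amin]
COL=dict(green=((45,100,40),(80,255,255)),orange=((8,150,100),(18,255,255)),red=((172,150,80),(180,255,255)),red2=((0,180,80),(5,255,255)))
def tool():
    o=bot.get_obs(); q=o["tool_rot"]; r=R.from_quat([q[1],q[2],q[3],q[0]]); return o,r
def go(p,yaw_axis=None):
    """shift in tool frame cm to world TCP point p; yaw_axis: world heading(deg) wanted for tool y"""
    o,r=tool(); d=r.inv().apply(np.array(p)-o["eef_pos"])*100
    ty=r.apply([0,1,0]); h=np.degrees(np.arctan2(ty[1],ty[0]))
    print("tool shift cm",d.round(2),"TCP",o["eef_pos"].round(4),"y heading",round(h,1),"w",round(o["gripper_width"],3),"t",round(o["t"],2))
    if yaw_axis is not None:
        e=(yaw_axis-h+90)%180-90; print("yaw cmd (tool z down => neg of world)",round(-e,1))
E
python3 - <<'E'
from h import *
for n in["scene","side"]:
    im,c=snap(n)
    for k in COL: print(n,k,[(b,a,onz(c,*b,.042)[:2].round(3).tolist()) for b,a in blobs(im,*COL[k],15)[1]])
im,c=snap("scene")
for nm,uv,z in[("spray",(122,225),.1),("driver",(240,232),.01),("tray",(188,283),.02),("jar",(150,335),.04),("cup",(223,322),.03),("cap",(338,222),.01),("mat",(403,236),.002),("handle",(330,279),.2),("p0",(296,264),.014),("p1",(313,259),.014),("p2",(330,254),.014),("tl",(147,268),.025),("tr",(228,254),.025),("br",(231,301),.025),("bl",(150,315),.025),("boxl",(372,303),.1),("boxr",(490,257),.1)]: print(nm,onz(c,*uv,z).round(3).tolist())
o,r=tool(); print(r.as_matrix().round(3).tolist())
E
```

```text
scene green [([29.0, 16.7], 17, [-0.76, -0.861]), ([25.2, 25.8], 26, [-0.702, -0.867]), ([15.3, 36.6], 170, [-0.639, -0.895]), ([381.7, 217.7], 190, [0.431, 0.218]), ([472.1, 268.3], 434, [0.633, 0.405])]
scene orange [([432.1, 240.3], 144, [0.529, 0.331]), ([448.3, 280.6], 444, [0.655, 0.333])]
scene red []
scene red2 [([237.7, 232.4], 211, [0.401, -0.177]), ([331.9, 279.5], 209, [0.594, 0.044]), ([425.3, 289.6], 134, [0.669, 0.268]), ([552.4, 297.0], 336, [0.75, 0.57])]
side green [([510.8, 121.3], 86, [0.431, -1.036]), ([180.9, 288.4], 414, [0.735, 0.333]), ([308.5, 322.9], 173, [0.417, 0.226])]
side orange [([541.1, 111.8], 43, [0.367, -1.188]), ([196.5, 268.7], 356, [0.758, 0.26]), ([241.7, 330.3], 165, [0.524, 0.337])]
side red [([277.9, 187.2], 48, [0.838, -0.151]), ([409.4, 248.3], 84, [0.365, -0.148]), ([209.7, 243.9], 52, [0.804, 0.171]), ([95.4, 285.3], 81, [0.911, 0.456])]
side red2 [([277.4, 185.0], 45, [0.847, -0.159]), ([91.8, 278.1], 194, [0.941, 0.446])]
spray [0.36, -0.466, 0.1]
driver [0.378, -0.173, 0.01]
tray [0.519, -0.321, 0.02]
jar [0.657, -0.414, 0.04]
cup [0.652, -0.24, 0.03]
cap [0.399, 0.102, 0.01]
mat [0.476, 0.271, 0.002]
handle [0.679, 0.021, 0.2]
p0 [0.514, -0.037, 0.014]
p1 [0.508, 0.011, 0.014]
p2 [0.501, 0.059, 0.014]
tl [0.456, -0.424, 0.025]
tr [0.454, -0.211, 0.025]
br [0.596, -0.216, 0.025]
bl [0.595, -0.417, 0.025]
boxl [0.706, 0.117, 0.1]
boxr [0.64, 0.434, 0.1]
[[0.944, 0.33, -0.0], [0.33, -0.944, 0.001], [-0.0, -0.001, -1.0]]
```

carry_out --pt "0 0 -5 0 1" --pt "0 0 -5 0 1" --pt "0 0 -5 0 1" --pt "0 0 -2 0 1" --pt "4 -2 0 0 1" --pt "4 -2 0 0 1" --pt "4 -2 0 0 1" --pt "4 -2 0 0 1" --pt "4 -2 0 0 1" --pt "4 -2 0 0 1" --pt "4 -2 0 0 1" --pt "4 -2 0 0 1"

```text
t: 1.5
eef_pos: [0.4732, -0.3789, 0.4015]
tool_rot: [0.0, 0.986, 0.168, 0.0]
contact_force: [1.5, -0.0, 0.4]
gripper_width: 0.999
grasp_force: 0.0
```

carry_out --pt "4 -2 0 0 1" --pt "1.5 -4.3 0 0 1" --pt "1.5 -4.3 0 0 1" --pt "1.5 -4.3 0 0 1" --pt "1.5 -4.3 0 0 1" --pt "1.5 -4.3 0 0 1" --pt "1.5 -4.3 0 0 1" --pt "1.5 -4.3 0 0 1" --pt "1.5 -4.3 0 0 1" --pt "1.5 -4.3 0 0 1" --pt "1.5 -4.3 0 0 1" --pt "0 0 0 0 1"

```text
t: 2.7
eef_pos: [0.5014, 0.1147, 0.4017]
tool_rot: [-0.002, 0.985, 0.173, 0.0]
contact_force: [0.1, 0.0, 0.3]
gripper_width: 1.001
grasp_force: 0.0
```

Run:
```python
from h import *
im,c=snap("wrist"); cv2.imwrite("pics/w1.png",im[:,:,::-1]); o,r=tool(); print(o["eef_pos"],o["q"].round(2),o["t"]); go((.48,.2,.3),7)
```

```text
[0.50209711 0.11078899 0.40145002] [ 0.11  0.12 -0.5   1.66  0.06  1.37 -1.62] 2.75
tool shift cm [ 0.92 -9.14 10.15] TCP [0.5021 0.1108 0.4015] y heading -70.3 w 0.996 t 2.75
yaw cmd (tool z down => neg of world) -77.3
```

View pics/w1.png

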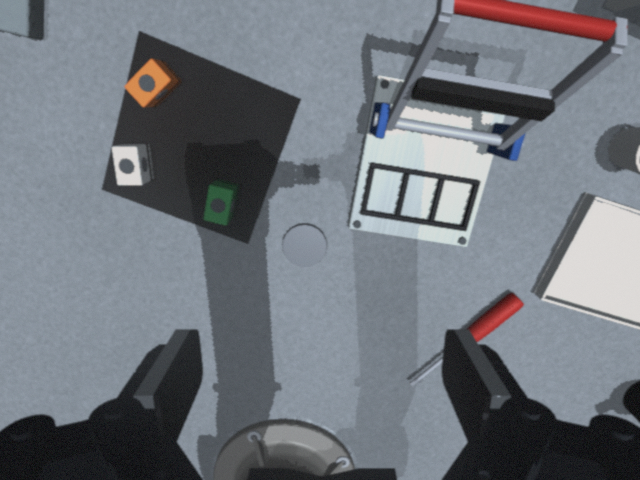

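The wrist view shows orange (149,84), white (127,166) and green (218,205) on the mat. The three pockets are in a row at (385,188), (418,194) and (455,201), and the handle is at (535,18).

carry_out --pt "0.5 -4.5 5 0 1" --pt "0.4 -4.6 5 0 1" --pt "0 0 0 -8.59 1" --pt "0 0 0 -8.59 1" --pt "0 0 0 -8.59 1" --pt "0 0 0 -8.59 1" --pt "0 0 0 -8.59 1" --pt "0 0 0 -8.59 1" --pt "0 0 0 -8.59 1" --pt "0 0 0 -8.59 1" --pt "0 0 0 -8.59 1" --pt "0 0 0 0 1"

```text
t: 3.95
eef_pos: [0.4874, 0.1711, 0.3274]
tool_rot: [0.0, 0.666, 0.746, -0.0]
contact_force: [0.3, 0.4, -0.5]
gripper_width: 1.003
grasp_force: 0.0
```

Run:
```python
from h import *
o,r=tool(); 
im,c=snap("wrist"); cv2.imwrite("pics/w2.png",im[:,:,::-1]);print(o["eef_pos"],o["q"].round(2),o["t"]); go((.48,.2,.3),7)
np.save("w2c.npy",c,allow_pickle=True)
```

```text
[0.48735373 0.17112625 0.32735225] [ 0.16  0.2  -0.7   1.77  0.14  1.23 -0.47] 3.95
tool shift cm [ 2.93 -0.41  2.74] TCP [0.4873 0.1713 0.3274] y heading 6.3 w 0.998 t 4.0
yaw cmd (tool z down => neg of world) -0.7
```

View pics/w2.png

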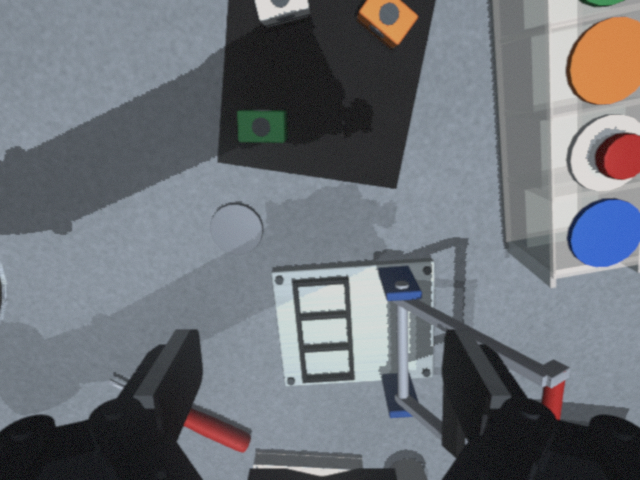

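This view shows green (261,126), orange (389,14), the pockets at (322,296), (325,329) and (328,362), and the knob on the white lid at (620,156). Next I'll put the camera above the press.

carry_out --pt "-4 0.1 1.3 0 1" --pt "-4 0.1 1.3 0 1" --pt "-4 0.1 1.3 0 1" --pt "-4 0.1 1.3 0 1" --pt "-4 0.1 1.3 0 1" --pt "-4 0.1 1.3 0 1" --pt "-1 0 0 0 1" --pt "0 0 0 0 1" --pt "0 0 0 0 1"

```text
t: 4.9
eef_pos: [0.5219, -0.0738, 0.25]
tool_rot: [0.0, 0.666, 0.746, 0.0]
contact_force: [0.2, -0.1, -0.1]
gripper_width: 1.002
grasp_force: 0.0
```

```bash
cat >> h.py <<'E'
def topface(im,lo,hi):
    m,_=blobs(im,lo,hi); n,l,st,ce=cv2.connectedComponentsWithStats(m)
    return m
def dot(im,col,c,z=.042,near=None):
    """dark dot inside coloured blob on mat"""
    m,_=blobs(im,*COL[col]); cs,h=cv2.findContours(m,cv2.RETR_CCOMP,cv2.CHAIN_APPROX_NONE); out=[]
    for k,ct in enumerate(cs):
        if h[0][k][3]>=0 and cv2.contourArea(ct)>15:
            M=cv2.moments(ct); uv=(M["m10"]/M["m00"],M["m01"]/M["m00"]); par=cs[h[0][k][3]]
            p=onz(c,*uv,z)
            out.append((uv,p,cv2.minAreaRect(par),par))
    return out
E
python3 - <<'E'
from h import *
go((.48,.2,.3),7)
im,c=snap("wrist"); cv2.imwrite("pics/w3.png",im[:,:,::-1]); np.save("w3c.npy",c,allow_pickle=True)
g=cv2.cvtColor(im,cv2.COLOR_RGB2GRAY); m=(g>110).astype(np.uint8)
cs,h=cv2.findContours(m,cv2.RETR_CCOMP,cv2.CHAIN_APPROX_NONE)
for k,ct in enumerate(cs):
    a=cv2.contourArea(ct)
    if 600<a<8000:
        r=cv2.minAreaRect(ct); print(np.round(r[0],1),np.round(r[1],1),round(r[2],1),a,onz(c,*r[0],.019).round(4),h[0][k][3])
w2=cv2.imread("pics/w2.png")[:,:,::-1].copy(); c2=np.load("w2c.npy",allow_pickle=True).item()
for col in("green","orange"):
    for uv,p,r,par in dot(w2,col,c2): print(col,np.round(uv,1),p.round(4),np.round(r[1],1),round(r[2],1))
E
```

```text
tool shift cm [27.68 -1.03 -4.99] TCP [ 0.5219 -0.0738  0.25  ] y heading 6.5 w 1.002 t 4.9
yaw cmd (tool z down => neg of world) -0.5
[321.5 174.6] [40.  61.2] 85.8 2290.5 [ 0.5187 -0.0536  0.019 ] -1
[318.6 121.9] [45.1 62.8] 84.8 2508.0 [ 0.5113 -0.0096  0.019 ] -1
[314.3  66.9] [49.3 65.7] 85.2 2913.0 [0.503  0.0326 0.019 ] -1
[466.4 114.6] [ 77.9 172.8] 0.5 4914.5 [0.634  0.0103 0.019 ] -1
[483.6  82.9] [ 34.1 135.6] 3.1 3225.0 [0.6425 0.0363 0.019 ] -1
[297.3 330.5] [150.5  18.2] 3.6 2397.0 [ 0.5124 -0.2112  0.019 ] 487
green [260.6 126.7] [0.4211 0.2213 0.042 ] [32. 49.] 90.0
orange [388.5  13.5] [0.5285 0.332  0.042 ] [53.1 37. ] 40.4
```

View pics/w3.png

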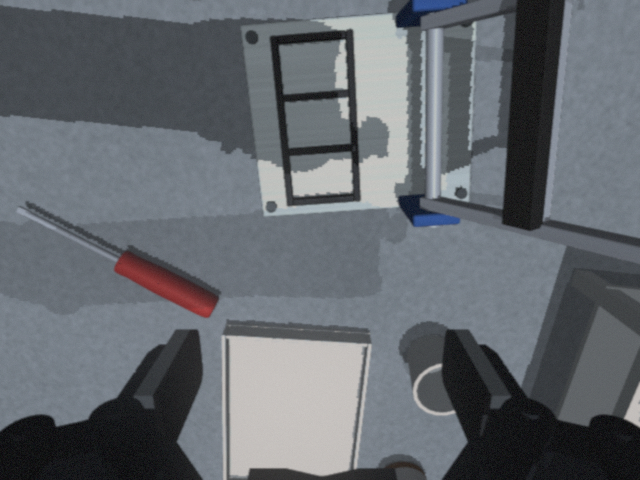

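The view from above gives pocket centres at pixels (314,67), (319,122) and (322,175), evenly spaced about 44 mm apart. The press x axis points about 10° from world x. Next I'll hover over green.

carry_out --pt "4.3 -0.95 0 0 1" --pt "4.3 -0.95 0 0 1" --pt "4.3 -0.95 2 0 1" --pt "4.3 -0.95 2 0 1" --pt "4.3 -0.95 2 0 1" --pt "4.3 -0.95 2 0 1" --pt "4.4 -1 2 0 1" --pt "0.2 0 0 0 1" --pt "0 0 0 0 1"

```text
t: 5.85
eef_pos: [0.4188, 0.2219, 0.1498]
tool_rot: [-0.0, 0.663, 0.748, 0.0]
contact_force: [0.4, -0.3, -0.2]
gripper_width: 0.996
grasp_force: 0.0
```

```bash
cat >> h.py <<'E'
def heading(c,ct,z):
    """long axis heading (deg) of a contour's points cast onto plane z, and its size (mm)"""
    P=np.array([onz(c,*q,z)[:2] for q in ct.reshape(-1,2)],np.float32)*1000
    r=cv2.minAreaRect(P); b=cv2.boxPoints(r); e=b[1]-b[0]; f=b[2]-b[1]
    l=e if np.linalg.norm(e)>np.linalg.norm(f) else f
    return round(float(np.degrees(np.arctan2(l[1],l[0])))%180,1),np.round(r[1],1),np.round(r[0],1)
E
python3 - <<'E'
from h import *
im,c=snap("wrist"); cv2.imwrite("pics/w4.png",im[:,:,::-1])
w2=cv2.imread("pics/w2.png")[:,:,::-1].copy(); c2=np.load("w2c.npy",allow_pickle=True).item()
for col in("green","orange"):
    a=dot(w2,col,c2)[0]; print(col,"w2",heading(c2,a[3],.042))
    for uv,p,r,par in dot(im,col,c): print(np.round(uv,1),p.round(4),heading(c,par,.042),tri(c2,a[0],c,uv))
go((.421,.2213,.011),6.3)
E
```

```text
green w2 (6.5, array([47.4, 30. ]), array([422.1, 221.8]))
[326.2 242.6] [0.4208 0.2214 0.042 ] (6.9, array([45.9, 36.4]), array([420.5, 225.3])) (array([0.42091898, 0.22114467, 0.04112265]), np.float64(0.00017665018080584725))
orange w2 (149.9, array([30.3, 46.1]), array([528.1, 331.5]))
tool shift cm [ 0.09  0.12 13.9 ] TCP [0.4198 0.2203 0.15  ] y heading 6.7 w 1.0 t 5.9
yaw cmd (tool z down => neg of world) 0.4
```

View pics/w4.png

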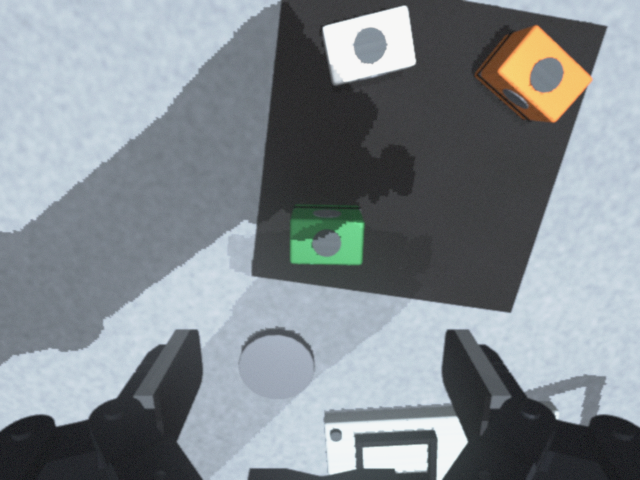

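Green's dot is at (326,243), between the fingers, and triangulation puts its top at 41 mm. White stands at (370,45) and orange at (545,75), both clear. I'll go down and grip green.

carry_out --pt "0.1 0.1 4 0 1" --pt "0 0 4 0 1" --pt "0 0 3 0 1" --pt "0 0 2 0 1" --pt "0 0 0.9 0 1" --pt "0 0 0 0 1" --pt "0 0 0 0 -1" --pt "0 0 0 0 -1" --pt "0 0 0 0 -1" --pt "0 0 0 0 -1" --pt "0 0 0 0 -1" --pt "0 0 0 0 -1" --force 60

```text
t: 7.1
eef_pos: [0.4219, 0.2208, 0.0118]
tool_rot: [0.001, 0.665, 0.747, 0.001]
contact_force: [0.2, -0.6, 7.3]
gripper_width: 0.528
grasp_force: 60.8
```

carry_out --pt "0 0 -2 0 -1" --pt "0 0 -4 0 -1" --pt "0 0 -4 0 -1" --pt "0 0 -2 0 -1" --pt "0 0 0 0 -1"

```text
t: 7.6
eef_pos: [0.423, 0.2216, 0.1339]
tool_rot: [0.002, 0.665, 0.746, 0.003]
contact_force: [0.7, 0.4, -1.7]
gripper_width: 0.527
grasp_force: 61.6
```

Run:
```python
from h import *
im,c=snap("wrist"); cv2.imwrite("pics/w5.png",im[:,:,::-1])
print(bot.get_obs()["grasp_force"]); go((.5187,-.0536,.12),10.3)
for uv,p,r,par in dot(im,"green",c): print(np.round(uv,1),onz(c,*uv,bot.get_obs()["eef_pos"][2]+.03).round(4))
```

```text
61.60142183303833
tool shift cm [-28.36   6.46   1.21] TCP [0.422  0.2207 0.132 ] y heading 6.6 w 0.526 t 7.65
yaw cmd (tool z down => neg of world) -3.7
[343.5 409.4] [0.4303 0.2101 0.162 ]
[321.7 380. ] [0.4219 0.2207 0.162 ]
[279.1 322.6] [0.4068 0.2398 0.162 ]
[322.  315.3] [0.4194 0.2437 0.162 ]
```

View pics/w5.png

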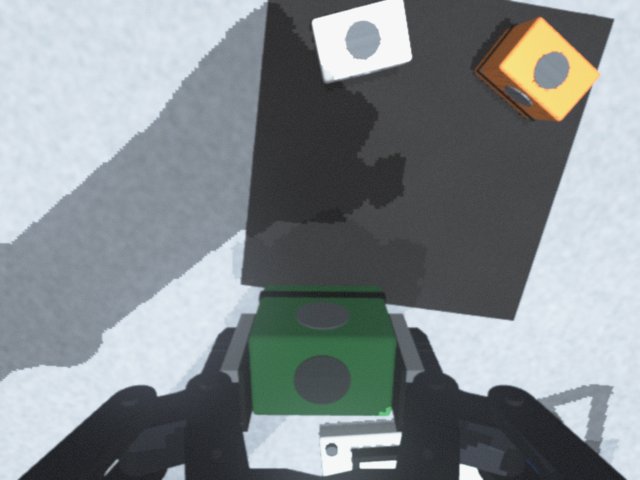

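Green is held centred and upright, with its dot at (322,380). I'll carry it above the pocket nearest the tray.

carry_out --pt "-4.6 1.05 0 0 -1" --pt "-4.6 1.05 0 0 -1" --pt "-4.6 1.05 0 0 -1" --pt "-4.6 1.05 0 0 -1" --pt "-4.6 1.05 0 0 -1" --pt "-4.6 1.05 0 0 -1" --pt "-0.7 0.1 0 0 -1" --pt "0 0 0 -3.7 -1" --pt "0 0 0 0 -1" --pt "0 0 0 0 -1"

```text
t: 8.65
eef_pos: [0.5164, -0.0527, 0.1297]
tool_rot: [-0.001, 0.641, 0.768, -0.0]
contact_force: [-0.4, 0.1, -0.4]
gripper_width: 0.533
grasp_force: 42.3
```

Run:
```python
from h import *
im,c=snap("wrist"); cv2.imwrite("pics/w6.png",im[:,:,::-1])
print(bot.get_obs()["grasp_force"]); go((.5187,-.0536,.024),10.3)
# remeasure pockets 1,2 (visible ahead) as check
g=cv2.cvtColor(im,cv2.COLOR_RGB2GRAY); m=(g>110).astype(np.uint8)
for ct in cv2.findContours(m,cv2.RETR_CCOMP,cv2.CHAIN_APPROX_NONE)[0]:
    a=cv2.contourArea(ct)
    if 2000<a<30000:
        r=cv2.minAreaRect(ct); print(np.round(r[0],1),np.round(r[1],1),round(r[2],1),a,onz(c,*r[0],.019).round(4))
for uv,p,r,par in dot(im,"green",c): print(np.round(uv,1),onz(c,*uv,bot.get_obs()["eef_pos"][2]+.03).round(4))
```

```text
67.69609451293945
tool shift cm [-0.15  0.21 10.59] TCP [ 0.5165 -0.0525  0.1299] y heading 10.3 w 0.531 t 8.7
yaw cmd (tool z down => neg of world) -0.0
[322.5 443.3] [ 63.5 155.1] 89.6 4431.5 [ 0.5445 -0.211   0.019 ]
[ 55.5 395.5] [167. 111.] 90.0 9453.5 [ 0.3482 -0.2026  0.019 ]
[326.5 241. ] [52. 85.] 90.0 4208.5 [ 0.5184 -0.053   0.019 ]
[326.  170.5] [61. 90.] 90.0 5208.0 [ 0.5101 -0.0096  0.019 ]
[326.4  92.6] [70.  96.2] 89.1 6300.0 [0.5025 0.0332 0.019 ]
[514.  114.2] [121.8 303.5] 34.5 7728.0 [0.6096 0.0408 0.019 ]
[325.  162.5] [124. 239.] 0.0 27222.0 [ 0.5087 -0.0051  0.019 ]
[321.7 380. ] [ 0.5153 -0.052   0.1599]
[291.8 333.2] [ 0.5035 -0.0372  0.1599]
[297.6 331. ] [ 0.5051 -0.0361  0.1599]
```

View pics/w6.png

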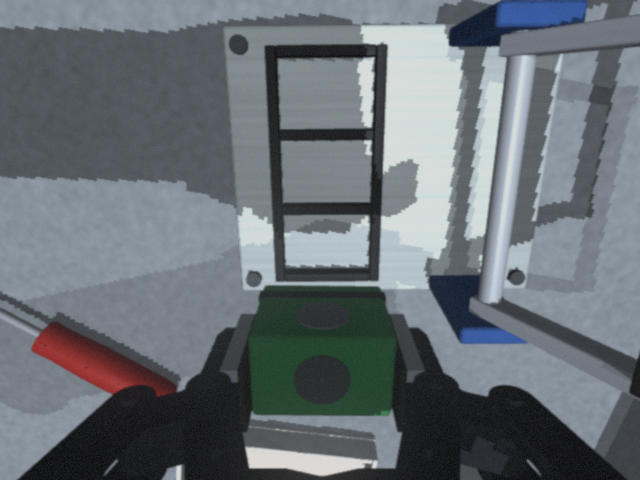

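Green's foot is square with the press and the pocket measurement repeats: (.518,-.053). I'll go down.

carry_out --pt "-0.15 0.2 3 0 -1" --pt "0 0 3 0 -1" --pt "0 0 2 0 -1" --pt "0 0 1.2 0 -1" --pt "0 0 0.8 0 -1" --pt "0 0 0.5 0 -1" --pt "0 0 0 0 -1"

```text
t: 9.4
eef_pos: [0.5195, -0.0542, 0.0255]
tool_rot: [0.0, 0.641, 0.768, 0.0]
contact_force: [-0.3, -0.6, -1.4]
gripper_width: 0.531
grasp_force: 67.1
```

Run:
```python
from h import *
print(bot.get_obs()["contact_force"],bot.get_obs()["grasp_force"]); go((.5186,-.0533,.024),10.3)
```

```text
[-0.29918038 -0.62756226 -1.43131215] 67.1263861656189
tool shift cm [ 0.11 -0.07  0.15] TCP [ 0.5195 -0.0542  0.0255] y heading 10.3 w 0.531 t 9.4
yaw cmd (tool z down => neg of world) 0.0
```

carry_out --pt "0.1 -0.05 0.15 0 -1" --pt "0 0 0 0 0.1" --pt "0 0 0 0 0.3" --pt "0 0 0 0 0.5" --pt "0 0 0 0 0.5" --pt "0 0 0 0 0.5" --pt "0 0 -2 0 0.5" --pt "0 0 -4 0 0.7" --pt "0 0 -5 0 1" --pt "0 0 0 0 1"

```text
t: 10.4
eef_pos: [0.5229, -0.0531, 0.1399]
tool_rot: [0.004, 0.641, 0.768, 0.003]
contact_force: [0.2, -0.1, -0.4]
gripper_width: 1.004
grasp_force: 0.0
```

Run:
```python
from h import *
im,c=snap("wrist"); cv2.imwrite("pics/w7.png",im[:,:,::-1])
for uv,p,r,par in dot(im,"green",c,.054): print(np.round(uv,1),p.round(4),heading(c,par,.054))
go((.5285,.332,.15),150-180)
```

```text
[298.2 237.1] [ 0.5081 -0.0458  0.054 ] (10.0, array([45.1, 30.8]), array([518. , -50.7]))
tool shift cm [37.8   7.61 -1.3 ] TCP [ 0.5211 -0.0535  0.1373] y heading 10.3 w 1.003 t 10.45
yaw cmd (tool z down => neg of world) 40.3
```

View pics/w7.png

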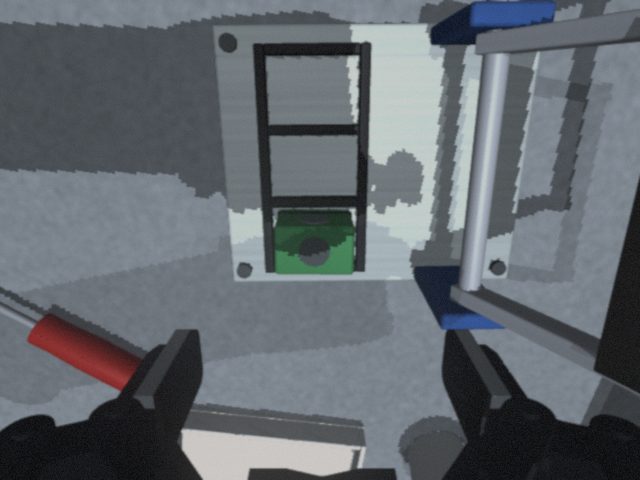

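Green sits in its pocket, with its top at (314,245). Now orange.

carry_out --pt "4.2 0.85 -0.5 0 1" --pt "4.2 0.85 -0.5 0 1" --pt "4.2 0.85 -0.3 0 1" --pt "4.2 0.85 0 0 1" --pt "4.2 0.85 0 0 1" --pt "4.2 0.85 0 0 1" --pt "4.2 0.85 0 0 1" --pt "4.2 0.85 0 0 1" --pt "4.2 0.85 0 0 1" --pt "0 0 0 8.5 1" --pt "0 0 0 8.5 1" --pt "0 0 0 8.5 1"

```text
t: 11.65
eef_pos: [0.5254, 0.332, 0.1453]
tool_rot: [-0.0, 0.796, 0.605, -0.001]
contact_force: [1.1, -0.4, -0.7]
gripper_width: 1.002
grasp_force: 0.0
```

carry_out --pt "0 0 0 8.5 1" --pt "0 0 0 6.3 1" --pt "0 0 0 0 1" --pt "0 0 0 0 1"

```text
t: 12.05
eef_pos: [0.5259, 0.3318, 0.1461]
tool_rot: [0.0, 0.865, 0.501, -0.001]
contact_force: [-0.2, 0.0, -0.6]
gripper_width: 1.0
grasp_force: 0.0
```

Run:
```python
from h import *
im,c=snap("wrist"); cv2.imwrite("pics/w8.png",im[:,:,::-1])
for uv,p,r,par in dot(im,"orange",c): print(np.round(uv,1),p.round(4),heading(c,par,.042))
go((.5285,.332,.011),150-180); print(bot.get_obs()["q"].round(2))
```

```text
[326.2 239.9] [0.5285 0.3321 0.042 ] (150.2, array([33.8, 45.4]), array([530.1, 334.8]))
[354.7 222.8] [0.5488 0.333  0.042 ] (150.2, array([33.8, 45.4]), array([530.1, 334.8]))
tool shift cm [ 0.15  0.22 13.53] TCP [0.526  0.3319 0.1463] y heading -29.8 w 0.999 t 12.1
yaw cmd (tool z down => neg of world) 0.2
[-0.31  0.53 -0.48  1.74  0.29  0.95 -1.43]
```

View pics/w8.png

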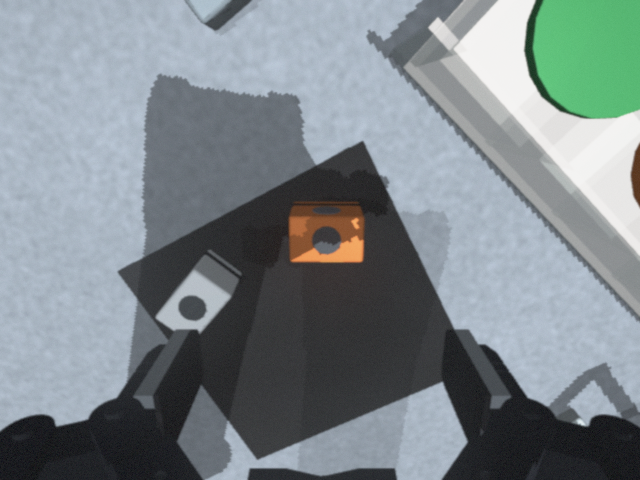

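Orange's dot is at (326,240), between the fingers. White is at (192,305), and I'll go down half-open to keep extra clearance from it.

carry_out --pt "0.15 0.2 4 0 0.6" --pt "0 0 4 0 0.6" --pt "0 0 3 0 0.6" --pt "0 0 1.6 0 0.6" --pt "0 0 0.9 0 0.6" --pt "0 0 0 0 0.6" --pt "0 0 0 0 -1" --pt "0 0 0 0 -1" --pt "0 0 0 0 -1" --pt "0 0 0 0 -1" --pt "0 0 0 0 -1" --pt "0 0 0 0 -1" --force 60

```text
t: 13.3
eef_pos: [0.53, 0.3333, 0.0138]
tool_rot: [-0.0, 0.866, 0.5, 0.002]
contact_force: [-0.9, 0.2, 7.2]
gripper_width: 0.527
grasp_force: 63.0
```

carry_out --pt "0 0 -2 0 -1" --pt "0 0 -4 0 -1" --pt "0 0 -4 0 -1" --pt "0 0 -2 0 -1" --pt "0 0 0 -8.5 -1" --pt "0 0 0 -8.5 -1" --pt "0 0 0 -8.5 -1" --pt "0 0 0 -8.5 -1" --pt "0 0 0 -6.2 -1" --pt "0 0 0 0 -1"

```text
t: 14.3
eef_pos: [0.5289, 0.332, 0.1321]
tool_rot: [-0.0, 0.641, 0.767, -0.0]
contact_force: [-1.0, 0.1, -0.4]
gripper_width: 0.527
grasp_force: 62.2
```

Run:
```python
from h import *
print(bot.get_obs()["grasp_force"]); go((.5025,.0332,.13),10.3)
```

```text
62.206950187683105
tool shift cm [-28.93  -7.9    0.21] TCP [0.5289 0.332  0.1321] y heading 10.2 w 0.527 t 14.3
yaw cmd (tool z down => neg of world) -0.1
```

carry_out --pt "-4.2 -1.13 0 0 -1" --pt "-4.2 -1.13 0 0 -1" --pt "-4.2 -1.13 0 0 -1" --pt "-4.2 -1.13 0 0 -1" --pt "-4.2 -1.13 0 0 -1" --pt "-4.2 -1.13 0 0 -1" --pt "-3.7 -1.1 0 0 -1" --pt "0 0 0 0 -1" --pt "0 0 0 0 -1"

```text
t: 15.2
eef_pos: [0.5025, 0.0331, 0.1323]
tool_rot: [0.0, 0.643, 0.766, 0.0]
contact_force: [0.5, 0.5, -1.9]
gripper_width: 0.525
grasp_force: 62.2
```

Run:
```python
from h import *
im,c=snap("wrist"); cv2.imwrite("pics/w9.png",im[:,:,::-1])
print(bot.get_obs()["grasp_force"]); go((.5025,.0332,.025),10.3)
for uv,p,r,par in dot(im,"orange",c): print(np.round(uv,1),onz(c,*uv,bot.get_obs()["eef_pos"][2]+.03).round(4))
g=cv2.cvtColor(im,cv2.COLOR_RGB2GRAY); m=(g>110).astype(np.uint8)
for ct in cv2.findContours(m,cv2.RETR_CCOMP,cv2.CHAIN_APPROX_NONE)[0]:
    a=cv2.contourArea(ct)
    if 2000<a<12000:
        r=cv2.minAreaRect(ct); print(np.round(r[0],1),np.round(r[1],1),round(r[2],1),a,onz(c,*r[0],.019).round(4))
```

```text
62.15757966041565
tool shift cm [-0.13 -0.06 10.74] TCP [0.5027 0.0346 0.1324] y heading 10.1 w 0.526 t 15.25
yaw cmd (tool z down => neg of world) -0.2
[276.8 399. ] [0.4886 0.0241 0.1624]
[377.7 397.7] [0.5202 0.0301 0.1624]
[264.2 397. ] [0.4846 0.0242 0.1624]
[262.1 400.9] [0.4841 0.0226 0.1624]
[364.  395.2] [0.5157 0.0303 0.1624]
[278.7 392.2] [0.4888 0.0268 0.1624]
[260.4 355.7] [0.4815 0.0392 0.1624]
[375.5 349.6] [0.5157 0.0473 0.1624]
[322. 441.] [ 68.  156.8] 86.6 8050.0 [ 0.5297 -0.1261  0.019 ]
[ 32.5 440. ] [78. 65.] 90.0 3024.0 [ 0.314  -0.1625  0.019 ]
[322.5 238. ] [52. 85.] 90.0 4165.0 [0.5022 0.0333 0.019 ]
```

View pics/w9.png

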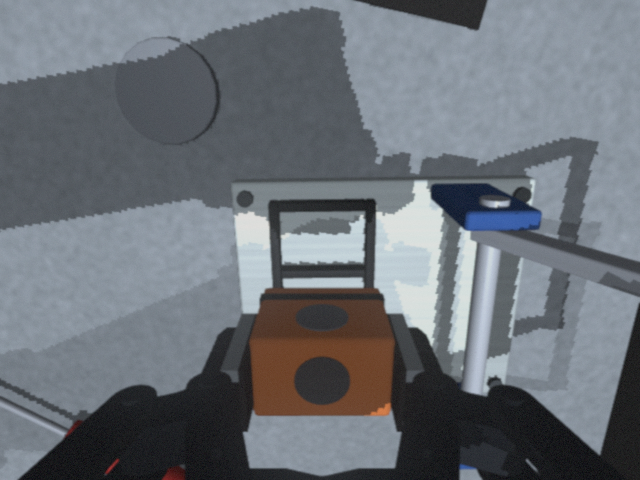

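Orange is centred in the grip, with its dot at (322,380), and the pocket is at (322,238). I'll lower it.

carry_out --pt "-0.1 -0.05 3 0 -1" --pt "0 0 3 0 -1" --pt "0 0 2 0 -1" --pt "0 0 1.3 0 -1" --pt "0 0 0.8 0 -1" --pt "0 0 0.5 0 -1" --pt "0 0 0 0 -1" --pt "0 0 0 0 -1"

```text
t: 16.05
eef_pos: [0.5028, 0.0332, 0.0266]
tool_rot: [0.0, 0.641, 0.767, 0.0]
contact_force: [0.4, -0.4, -0.9]
gripper_width: 0.524
grasp_force: 62.1
```

carry_out --pt "0 0 0 0 0.1" --pt "0 0 0 0 0.3" --pt "0 0 0 0 0.5" --pt "0 0 0 0 0.5" --pt "0 0 0 0 0.5" --pt "0 0 -2 0 0.5" --pt "0 0 -4 0 0.7" --pt "0 0 -5 0 1" --pt "-4 0 -2 0 1" --pt "-4 0 0 0 1" --pt "0 0 0 0 1"

```text
t: 17.15
eef_pos: [0.5172, -0.0524, 0.1566]
tool_rot: [0.002, 0.645, 0.764, -0.001]
contact_force: [-0.1, -0.5, 0.6]
gripper_width: 0.997
grasp_force: 0.0
```

Run:
```python
from h import *
im,c=snap("wrist"); cv2.imwrite("pics/w10.png",im[:,:,::-1])
for col in("green","orange"):
    for uv,p,r,par in dot(im,col,c,.054): print(col,np.round(uv,1),p.round(4),heading(c,par,.054))
o,r=tool(); print(o["eef_pos"],o["q"].round(2))
# handle triangulation scene+side
s,cs=snap("scene"); d,cd=snap("side"); a=[b for b,_ in blobs(s,*COL["red2"],15)[1] if 300<b[0]<360]
m=cv2.inRange(cv2.cvtColor(d,cv2.COLOR_RGB2HSV),(172,150,80),(180,255,255))|cv2.inRange(cv2.cvtColor(d,cv2.COLOR_RGB2HSV),(0,150,80),(5,255,255))
n,_,st,ce=cv2.connectedComponentsWithStats(m); b=[ce[i] for i in range(1,n) if st[i,4]>30 and 260<ce[i][0]<300]
print(a,b,[tri(cs,a[0],cd,x) for x in b])
```

```text
green [323.9 243.5] [ 0.5178 -0.0523  0.054 ] (9.6, array([45.1, 34.4]), array([517.6, -48.5]))
green [342.8 218.5] [ 0.5262 -0.0348  0.054 ] (9.6, array([45.1, 34.4]), array([517.6, -48.5]))
orange [321.6  94.7] [0.5021 0.0317 0.054 ] (9.7, array([44.5, 28.6]), array([502. ,  31.7]))
[ 0.51650696 -0.04917738  0.15610404] [ 0.5   0.38 -0.65  1.97  0.3   0.89 -0.13]
[[332.0, 279.3]] [array([277.4796748 , 185.99186992])] [(array([0.68113057, 0.02367445, 0.20385167]), np.float64(0.003664477367359386))]
```

Both cassettes are seated, and two cameras put the handle at (.681,.024,.204). Next I'll move over the handle.

carry_out --pt "0 0 -5 0 1" --pt "0 0 -5 0 1" --pt "0.8 2 -4.5 0 1" --pt "0.8 3.5 0 0 1" --pt "0.8 3.5 0 0 1" --pt "0.8 3.5 0 0 1" --pt "0.8 3.5 0 0 1" --pt "0 1.6 0 0 1" --pt "0 0 0 0 1" --pt "0 0 0 0 1"

```text
t: 18.3
eef_pos: [0.6817, 0.0263, 0.3002]
tool_rot: [-0.001, 0.641, 0.768, -0.0]
contact_force: [0.1, 0.3, 0.6]
gripper_width: 1.0
grasp_force: 0.0
```

Run:
```python
from h import *
go((.682,.0225,.185),10.3)
# white/cassette check
im,c=snap("side"); 
for k in("green","orange"): print(k,[b for b in blobs(im,*COL[k],25)[1]])
```

```text
tool shift cm [-0.39 -0.02 11.52] TCP [0.6817 0.0263 0.3002] y heading 10.3 w 1.0 t 18.3
yaw cmd (tool z down => neg of world) 0.0
green [([502.7, 119.6], 38), ([342.8, 242.4], 99), ([180.9, 288.4], 414)]
orange [([328.9, 260.9], 76), ([196.5, 268.7], 356)]
```

carry_out --pt "-0.4 0 4 0 1" --pt "0 0 4 0 1" --pt "0 0 2.5 0 1" --pt "0 0 1 0 1" --pt "0 0 0 0 -1" --pt "0 0 0 0 -1" --pt "0 0 0 0 -1" --pt "0 0 0 0 -1" --pt "0 0 0 0 -1" --pt "0 0 0 0 -1" --pt "0 0 0 0 -1" --pt "0 0 0 0 -1" --force 25

```text
t: 19.55
eef_pos: [0.6838, 0.0209, 0.1871]
tool_rot: [0.001, 0.641, 0.767, 0.001]
contact_force: [-0.1, -0.6, 4.7]
gripper_width: 0.154
grasp_force: 24.9
```

```bash
cat >> h.py <<'E'
def arc(th0,th1,n):
    H=lambda t:(lambda a:np.array([.085+.16*np.sin(a)+.012*np.cos(a),.07+.16*np.cos(a)-.012*np.sin(a)]))(np.radians(30)-t)
    P=np.array([H(t) for t in np.linspace(th0,th1,n+1)]); d=np.diff(P,axis=0)*100
    print([[0,round(a,2),round(-b,2),0,-1] for a,b in d]); print("end press x,z",P[-1].round(4))
E
python3 - <<'E'
from h import *
im,c=snap("wrist"); cv2.imwrite("pics/w11.png",im[:,:,::-1])
go((.682,.0225,.185),10.3); arc(0,1.0,12); arc(1.0,2.09,12)
print(bot.get_obs()["contact_force"],bot.get_obs()["grasp_force"])
E
```

```text
tool shift cm [ 0.18 -0.15  0.21] TCP [0.6838 0.021  0.1871] y heading 10.2 w 0.157 t 19.6
yaw cmd (tool z down => neg of world) -0.1
[[0, np.float64(-1.13), np.float64(-0.71), 0, -1], [0, np.float64(-1.19), np.float64(-0.61), 0, -1], [0, np.float64(-1.24), np.float64(-0.51), 0, -1], [0, np.float64(-1.27), np.float64(-0.4), 0, -1], [0, np.float64(-1.3), np.float64(-0.3), 0, -1], [0, np.float64(-1.32), np.float64(-0.19), 0, -1], [0, np.float64(-1.33), np.float64(-0.08), 0, -1], [0, np.float64(-1.34), np.float64(0.04), 0, -1], [0, np.float64(-1.33), np.float64(0.15), 0, -1], [0, np.float64(-1.31), np.float64(0.26), 0, -1], [0, np.float64(-1.29), np.float64(0.36), 0, -1], [0, np.float64(-1.25), np.float64(0.47), 0, -1]]
end press x,z [0.0223 0.2177]
[[0, np.float64(-1.31), np.float64(0.63), 0, -1], [0, np.float64(-1.25), np.float64(0.75), 0, -1], [0, np.float64(-1.18), np.float64(0.86), 0, -1], [0, np.float64(-1.1), np.float64(0.96), 0, -1], [0, np.float64(-1.0), np.float64(1.06), 0, -1], [0, np.float64(-0.9), np.float64(1.14), 0, -1], [0, np.float64(-0.8), np.float64(1.22), 0, -1], [0, np.float64(-0.68), np.float64(1.29), 0, -1], [0, np.float64(-0.56), np.float64(1.34), 0, -1], [0, np.float64(-0.44), np.float64(1.39), 0, -1], [0, np.float64(-0.31), np.float64(1.42), 0, -1], [0, np.float64(-0.18), np.float64(1.45), 0, -1]]
end press x,z [-0.0749  0.0827]
[-1.22544211 -1.49611731  6.16596673] 24.865801334381104
```

View pics/w11.png

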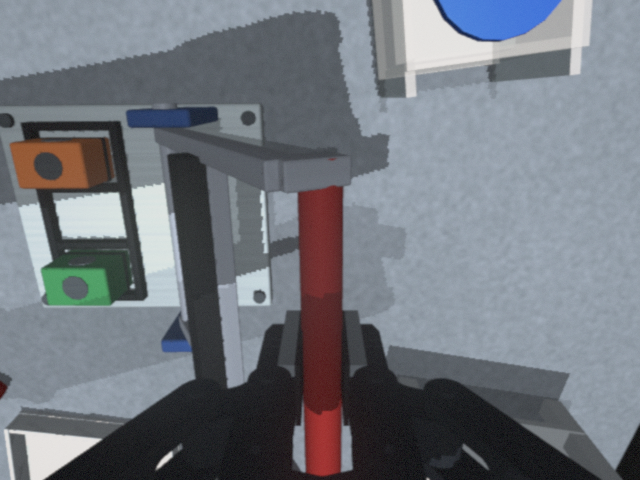

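The fingers hold the red bar at (320,340) and both cassettes are seated in the pockets behind. I'll swing the clamp over.

carry_out --pt "0 -1.1 -0.7 0 -1" --pt "0 -1.2 -0.6 0 -1" --pt "0 -1.25 -0.5 0 -1" --pt "0 -1.25 -0.4 0 -1" --pt "0 -1.3 -0.3 0 -1" --pt "0 -1.3 -0.2 0 -1" --pt "0 -1.35 -0.1 0 -1" --pt "0 -1.35 0.05 0 -1" --pt "0 -1.35 0.15 0 -1" --pt "0 -1.3 0.25 0 -1" --pt "0 -1.3 0.35 0 -1" --pt "0 -1.25 0.45 0 -1"

```text
t: 20.8
eef_pos: [0.5325, -0.0073, 0.2016]
tool_rot: [0.001, 0.642, 0.767, -0.0]
contact_force: [-0.1, -2.3, 1.5]
gripper_width: 0.156
grasp_force: 26.2
```

Run:
```python
from h import *
o=np.array([.5103,-.0098]);ux=np.array([.984,.179])
go((*(o+.0223*ux),.2177-.0175),10.3)
print(bot.get_obs()["contact_force"],bot.get_obs()["grasp_force"])
```

```text
tool shift cm [0.15 0.01 0.14] TCP [ 0.5325 -0.0073  0.2016] y heading 10.2 w 0.156 t 20.8
yaw cmd (tool z down => neg of world) -0.1
[-0.13190132 -2.25260352  1.49727585] 26.235174536705017
```

carry_out --pt "0 -1.3 0.65 0 -1" --pt "0 -1.25 0.75 0 -1" --pt "0 -1.2 0.85 0 -1" --pt "0 -1.1 0.95 0 -1" --pt "0 -1 1.05 0 -1" --pt "0 -0.9 1.15 0 -1" --pt "0 -0.8 1.2 0 -1" --pt "0 -0.7 1.3 0 -1" --pt "0 -0.55 1.35 0 -1" --pt "0 -0.45 1.4 0 -1" --pt "0 -0.3 1.4 0 -1" --pt "0 -0.2 1.4 0 -1"

```text
t: 22.0
eef_pos: [0.4375, -0.0243, 0.0671]
tool_rot: [0.001, 0.642, 0.767, 0.0]
contact_force: [-5.4, -2.0, 42.4]
gripper_width: 0.151
grasp_force: 29.8
```

carry_out --pt "0 0 0.2 0 -1" --pt "0 0 0 0 -1" --pt "0 0 0 0 -1" --pt "0 0 0 0 -1"

```text
t: 22.4
eef_pos: [0.4374, -0.0241, 0.0656]
tool_rot: [0.001, 0.642, 0.767, 0.0]
contact_force: [0.9, -2.4, 6.0]
gripper_width: 0.151
grasp_force: 27.4
```

carry_out --pt "0 0 0 0 0" --pt "0 0 0 0 0" --pt "0 0 0 0 0" --pt "0 0 0 0 0" --pt "0 0 0 0 0" --pt "0 0 0 0 0" --pt "0 0 0 0 0" --pt "0 0 0 0 0" --pt "0 0 0 0 0" --pt "0 0 0 0 0" --pt "0 0 0 0 0" --pt "0 0 0 0 0"

```text
t: 23.6
eef_pos: [0.4367, -0.0236, 0.065]
tool_rot: [0.0, 0.641, 0.767, 0.0]
contact_force: [-0.5, -0.2, -0.4]
gripper_width: 0.498
grasp_force: 0.0
```

carry_out --pt "0 0 0 0 0" --pt "0 0 0 0 0" --pt "0 0 0 0 0" --pt "0 0 0 0 0" --pt "0 0 0 0 0" --pt "0 0 0 0 0" --pt "0 0 0 0 0" --pt "0 0 0 0 0" --pt "0 0 0 0 0" --pt "0 0 0 0 0" --pt "0 0 0 0 0" --pt "0 0 0 0 0"

```text
t: 24.8
eef_pos: [0.4366, -0.0236, 0.065]
tool_rot: [-0.0, 0.641, 0.767, 0.0]
contact_force: [-0.2, -0.8, 0.1]
gripper_width: 0.5
grasp_force: 0.0
```

carry_out --pt "0 0 0 0 0" --pt "0 0 0 0 0" --pt "0 0 0 0 0" --pt "0 0 0 0 0" --pt "0 0 0 0 0" --pt "0 0 0 0 0" --pt "0 0 0 0 0" --pt "0 0 0 0 0" --pt "0 0 0 0 0" --pt "0 0 0 0 0" --pt "0 0 0 0 0" --pt "0 0 0 0 0"

```text
t: 26.0
eef_pos: [0.4367, -0.0236, 0.065]
tool_rot: [0.0, 0.641, 0.767, 0.0]
contact_force: [0.6, -0.7, -0.6]
gripper_width: 0.496
grasp_force: 0.0
```

Run:
```python
from h import *
s,cs=snap("wrist"); d,cd=snap("side"); cv2.imwrite("pics/s12.png",np.hstack([s[:,:,::-1][:, 150:550],d[150:390,200:400,::-1].repeat(2,0).repeat(2,1)]))
print(s.shape); go((.4365,-.0232,.0655),10.3)
```

```text
(480, 640, 3)
tool shift cm [ 0.04 -0.   -0.05] TCP [ 0.4366 -0.0236  0.065 ] y heading 10.2 w 0.502 t 26.1
yaw cmd (tool z down => neg of world) -0.1
```

View pics/s12.png

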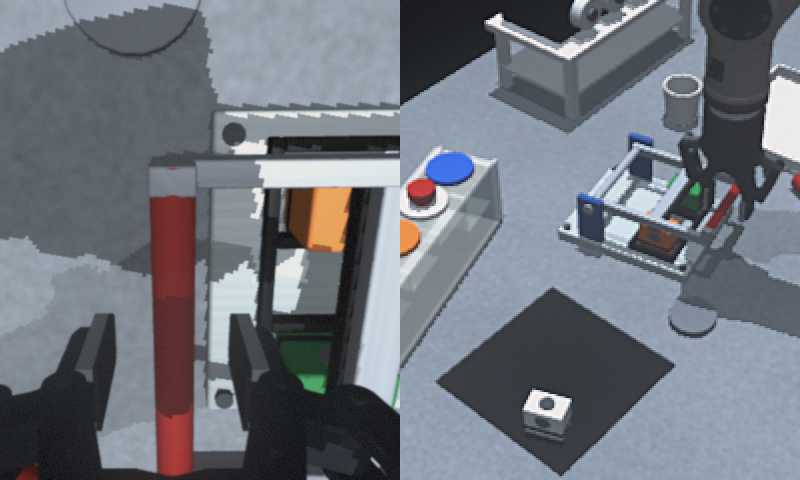

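The clamp lies level with its pad on both cassettes, and white stands on the mat at (547,410) in the crop. More than 3 s has passed, so I'll grip the bar and swing the clamp back.

carry_out --pt "0 0 0 0 -1" --pt "0 0 0 0 -1" --pt "0 0 0 0 -1" --pt "0 0 0 0 -1" --pt "0 0 0 0 -1" --pt "0 0 0 0 -1" --force 40

```text
t: 26.7
eef_pos: [0.4373, -0.0235, 0.0652]
tool_rot: [0.0, 0.641, 0.767, 0.0]
contact_force: [4.2, -0.1, -0.9]
gripper_width: 0.149
grasp_force: 39.0
```

carry_out --pt "0 0.2 -1.45 0 -1" --pt "0 0.3 -1.4 0 -1" --pt "0 0.45 -1.4 0 -1" --pt "0 0.55 -1.35 0 -1" --pt "0 0.7 -1.3 0 -1" --pt "0 0.8 -1.2 0 -1" --pt "0 0.9 -1.15 0 -1" --pt "0 1 -1.05 0 -1" --pt "0 1.1 -0.95 0 -1" --pt "0 1.2 -0.85 0 -1" --pt "0 1.25 -0.75 0 -1" --pt "0 1.3 -0.65 0 -1"

```text
t: 27.9
eef_pos: [0.5269, -0.0066, 0.2009]
tool_rot: [-0.004, 0.641, 0.767, -0.006]
contact_force: [-12.6, -0.2, 20.1]
gripper_width: 0.148
grasp_force: 42.4
```

Run:
```python
from h import *
o=np.array([.5103,-.0098]);ux=np.array([.984,.179])
go((*(o+.0223*ux),.2177-.0175),10.3)
print(bot.get_obs()["contact_force"],bot.get_obs()["grasp_force"])
```

```text
tool shift cm [-0.02  0.54  0.06] TCP [ 0.5269 -0.0066  0.2009] y heading 10.2 w 0.148 t 27.9
yaw cmd (tool z down => neg of world) -0.1
[-12.57137168  -0.23148254  20.06424075] 42.42488443851471
```

carry_out --pt "0 0 0 0 -1" --pt "0 0 0 0 -1" --pt "0 0 0 0 -1"

```text
t: 28.2
eef_pos: [0.5299, -0.006, 0.2021]
tool_rot: [-0.001, 0.641, 0.767, -0.003]
contact_force: [-16.0, -1.8, 29.4]
gripper_width: 0.143
grasp_force: 43.5
```

carry_out --pt "0 1.25 -0.45 0 -1" --pt "0 1.3 -0.35 0 -1" --pt "0 1.3 -0.25 0 -1" --pt "0 1.35 -0.15 0 -1" --pt "0 1.35 -0.05 0 -1" --pt "0 1.35 0.1 0 -1" --pt "0 1.3 0.2 0 -1" --pt "0 1.3 0.3 0 -1" --pt "0 1.25 0.4 0 -1" --pt "0 1.25 0.5 0 -1" --pt "0 1.2 0.6 0 -1" --pt "0 1 0.65 0 -1"

```text
t: 29.4
eef_pos: [0.6824, 0.0225, 0.1843]
tool_rot: [-0.001, 0.641, 0.768, 0.0]
contact_force: [-1.2, 5.0, -0.8]
gripper_width: 0.146
grasp_force: 45.3
```

carry_out --pt "0 0.2 0.1 0 -1" --pt "0 0 0 0 -1" --pt "0 0 0 0 -1" --pt "0 0 0 0 -1"

```text
t: 29.8
eef_pos: [0.6834, 0.0227, 0.1833]
tool_rot: [-0.001, 0.641, 0.768, -0.0]
contact_force: [-2.5, 4.3, 2.1]
gripper_width: 0.145
grasp_force: 46.0
```

Run:
```python
from h import *
go((.6828,.0215,.186),10.3)
print(bot.get_obs()["contact_force"],bot.get_obs()["grasp_force"])
```

```text
tool shift cm [-0.11 -0.08 -0.27] TCP [0.6834 0.0227 0.1833] y heading 10.3 w 0.145 t 29.8
yaw cmd (tool z down => neg of world) -0.0
[-2.51467875  4.279281    2.09219213] 46.03766441345215
```

carry_out --pt "0 0 0 0 0.5" --pt "0 0 0 0 1" --pt "0 0 0 0 1" --pt "0 0 0 0 1" --pt "0 0 0 0 1" --pt "0 0 -2 0 1" --pt "0 0 -4 0 1" --pt "0 0 -5 0 1" --pt "0 0 0 0 1"

```text
t: 30.7
eef_pos: [0.6875, 0.0223, 0.3023]
tool_rot: [0.004, 0.642, 0.767, 0.005]
contact_force: [0.3, -0.1, 0.9]
gripper_width: 1.0
grasp_force: 0.0
```

carry_out --pt "-0.8 -3.5 0 0 1" --pt "-0.8 -3.5 0 0 1" --pt "-0.8 -3.5 0 0 1" --pt "-0.8 -3.5 0 0 1" --pt "-0.8 -3.5 3 0 1" --pt "0 0 4 0 1" --pt "0 0 4 0 1" --pt "0 0 3 0 1" --pt "0 0 0 0 1" --pt "0 0 0 0 1"

```text
t: 31.7
eef_pos: [0.5194, -0.0491, 0.1546]
tool_rot: [-0.0, 0.641, 0.767, 0.0]
contact_force: [1.0, 0.3, 0.9]
gripper_width: 0.997
grasp_force: 0.0
```

Run:
```python
from h import *
im,c=snap("wrist"); cv2.imwrite("pics/w13.png",im[:,:,::-1])
for col in("green","orange"):
    for uv,p,r,par in dot(im,col,c,.054): print(col,np.round(uv,1),p.round(4),heading(c,par,.054))
go((.5178,-.0525,.026),10.3)
s,cs=snap("scene"); d,cd=snap("side"); a=[b for b,_ in blobs(s,*COL["red2"],15)[1] if 300<b[0]<360]
m=cv2.inRange(cv2.cvtColor(d,cv2.COLOR_RGB2HSV),(172,150,80),(180,255,255))|cv2.inRange(cv2.cvtColor(d,cv2.COLOR_RGB2HSV),(0,150,80),(5,255,255))
n,_,st,ce=cv2.connectedComponentsWithStats(m); b=[ce[i] for i in range(1,n) if st[i,4]>30 and 260<ce[i][0]<300]
print(a,b,[tri(cs,a[0],cd,x) for x in b])
# tray corners
g=cv2.cvtColor(s,cv2.COLOR_RGB2HSV); m=cv2.inRange(g,(0,0,170),(180,60,255)); 
for ct in cv2.findContours(m,cv2.RETR_EXTERNAL,cv2.CHAIN_APPROX_NONE)[0]:
    if cv2.contourArea(ct)>1500: print("tray?",cv2.boundingRect(ct),heading(cs,ct,.004))
```

```text
green [320.1 249.4] [ 0.5181 -0.0521  0.054 ] (9.2, array([44.8, 31.4]), array([518.1, -50.2]))
green [299.1 236.1] [ 0.5042 -0.046   0.054 ] (9.2, array([44.8, 31.4]), array([518.1, -50.2]))
orange [318.3 100.9] [0.5021 0.0317 0.054 ] (10.2, array([44.3, 28.2]), array([501.9,  31.6]))
tool shift cm [-0.29 -0.32 12.95] TCP [ 0.5202 -0.0491  0.1555] y heading 10.2 w 1.001 t 31.75
yaw cmd (tool z down => neg of world) -0.1
[[331.9, 279.4]] [array([277.4796748 , 185.99186992])] [(array([0.68127524, 0.02345907, 0.20369285]), np.float64(0.0035824719329566944))]
tray? (150, 250, 81, 66) (92.7, array([152.3, 202.8]), array([ 504.7, -323. ]))
```

The handle is back at its open position (same triangulation as at the start). I'll take green out.

carry_out --pt "-0.3 -0.3 4 0 0.6" --pt "0 0 4 0 0.6" --pt "0 0 2.5 0 0.6" --pt "0 0 1.4 0 0.6" --pt "0 0 0.9 0 0.6" --pt "0 0 0 0 0.6" --pt "0 0 0 0 -1" --pt "0 0 0 0 -1" --pt "0 0 0 0 -1" --pt "0 0 0 0 -1" --pt "0 0 0 0 -1" --pt "0 0 0 0 -1" --force 60

```text
t: 33.05
eef_pos: [0.518, -0.0529, 0.0276]
tool_rot: [0.001, 0.641, 0.767, 0.001]
contact_force: [-1.3, 0.1, 7.8]
gripper_width: 0.528
grasp_force: 62.0
```

carry_out --pt "0 0 -2 0 -1" --pt "0 0 -4 0 -1" --pt "0 0 -4 0 -1" --pt "0 0 -1 0 -1" --pt "-4.4 -0.2 0 0 -1" --pt "-4.4 -0.2 0 0 -1" --pt "-4.4 -0.2 0 0 -1" --pt "-4.4 -0.2 0 0 -1" --pt "-3 -0.2 0 0 -1" --pt "0 0 0 0 -1" --pt "0 0 0 0 -1"

```text
t: 34.15
eef_pos: [0.5427, -0.2578, 0.1356]
tool_rot: [-0.0, 0.642, 0.767, 0.0]
contact_force: [0.5, 1.2, -1.1]
gripper_width: 0.528
grasp_force: 61.7
```

Run:
```python
from h import *
im,c=snap("wrist"); cv2.imwrite("pics/w14.png",im[:,:,::-1])
print(bot.get_obs()["grasp_force"]); go((.525,-.27,.0145),2.7)
```

```text
61.669682264328
tool shift cm [-1.04 -2.01 12.13] TCP [ 0.543  -0.2563  0.1358] y heading 10.2 w 0.527 t 34.2
yaw cmd (tool z down => neg of world) 7.5
```

View pics/w14.png

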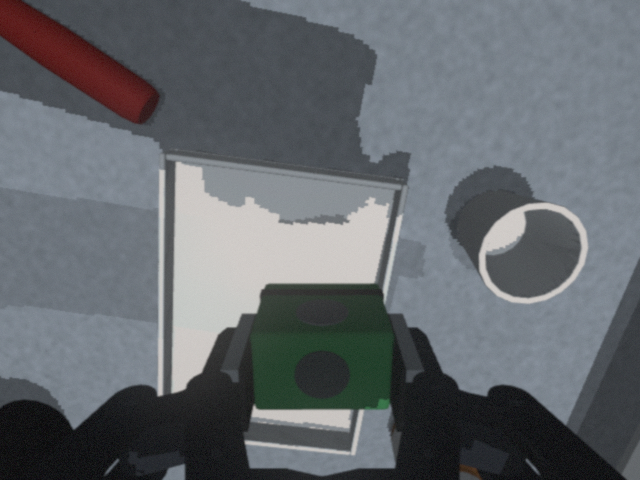

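Green is held over the tray, whose rim corners are at (165,152), (407,182) and (355,453). I'll cast those corners.

Run:
```python
from h import *
c=imaging.calibration("wrist"); P=[onz(c,*q,.025)[:2] for q in[(163,152),(407,182),(355,453)]]; print(np.round(P,3).tolist())
ctr=(P[0]+P[2])/2; e=P[1]-P[0]; print("centre",ctr.round(4),"heading",np.degrees(np.arctan2(e[1],e[0])))
u=e/np.linalg.norm(e); v=np.array([-u[1],u[0]]); h=np.degrees(np.arctan2(u[1],u[0]))
go((*(ctr+.035*v),.0155),h); go((*(ctr-.035*v),.0155),h)
```

```text
[[0.441, -0.219], [0.586, -0.211], [0.597, -0.419]]
centre [ 0.5191 -0.3195] heading 3.1954971887815433
tool shift cm [-2.33 -3.04 12.03] TCP [ 0.543  -0.2563  0.1358] y heading 10.2 w 0.527 t 34.2
yaw cmd (tool z down => neg of world) 7.0
tool shift cm [-9.28 -3.9  12.02] TCP [ 0.543  -0.2563  0.1358] y heading 10.2 w 0.527 t 34.2
yaw cmd (tool z down => neg of world) 7.0
```

carry_out --pt "-3.1 -1.3 0 0 -1" --pt "-3.1 -1.3 0 0 -1" --pt "-3.1 -1.3 0 0 -1" --pt "0 0 0 7 -1" --pt "0 0 4 0 -1" --pt "0 0 4 0 -1" --pt "0 0 2 0 -1" --pt "0 0 1.1 0 -1" --pt "0 0 0.6 0 -1" --pt "0 0 0 0 -1" --pt "0 0 0 0 -1"

```text
t: 35.3
eef_pos: [0.5224, -0.3559, 0.0203]
tool_rot: [0.001, 0.687, 0.727, 0.0]
contact_force: [-0.4, 0.4, -1.4]
gripper_width: 0.528
grasp_force: 61.6
```

Run:
```python
from h import *
print(bot.get_obs()["contact_force"],bot.get_obs()["grasp_force"]); go((.521,-.354,.0175),3.2)
```

```text
[-0.44171702  0.37921898 -1.35931323] 61.62389159202576
tool shift cm [ 0.2  -0.13  0.28] TCP [ 0.5224 -0.3559  0.0203] y heading 3.2 w 0.528 t 35.3
yaw cmd (tool z down => neg of world) 0.0
```

carry_out --pt "0 0 0.2 0 -1" --pt "0 0 0 0 -1" --pt "0 0 0 0 0.1" --pt "0 0 0 0 0.3" --pt "0 0 0 0 0.5" --pt "0 0 0 0 0.5" --pt "0 0 0 0 0.5" --pt "0 0 -2 0 0.5" --pt "0 0 -4 0 0.6" --pt "0 0 -4 0 0.6" --pt "0 0 -3 0 0.6"

```text
t: 36.4
eef_pos: [0.5221, -0.3559, 0.1495]
tool_rot: [0.001, 0.687, 0.727, 0.0]
contact_force: [-0.3, -0.5, -0.2]
gripper_width: 0.802
grasp_force: 0.0
```

carry_out --pt "4.3 0 0 0 1" --pt "4.3 0 0 0 1" --pt "4.3 0 0 0 1" --pt "4.3 0 0 0 1" --pt "4.3 0 0 0 1" --pt "4.3 0 0 0 1" --pt "4.3 0 0 0 1" --pt "4.3 0 0 0 1" --pt "4.4 0 0 0 1" --pt "0 0 0 -7 1" --pt "0 0 0 0 1" --pt "0 0 0 0 1"

```text
t: 37.6
eef_pos: [0.4996, 0.0306, 0.1469]
tool_rot: [0.0, 0.643, 0.766, -0.0]
contact_force: [0.1, -0.4, -0.2]
gripper_width: 1.001
grasp_force: 0.0
```

Run:
```python
from h import *
im,c=snap("wrist"); cv2.imwrite("pics/w15.png",im[:,:,::-1])
for uv,p,r,par in dot(im,"orange",c,.054): print(np.round(uv,1),p.round(4),heading(c,par,.054))
go((.5021,.0317,.0265),10.3)
s,cs=snap("scene")
for uv,p,r,par in dot(s,"green",cs,.044): print("g",p,heading(cs,par,.044))
print([(b,a,onz(cs,*b,.035).round(3)) for b,a in blobs(s,*COL["green"],30)[1]])
```

```text
[339.6 227.3] [0.5066 0.0456 0.054 ] (9.9, array([44., 28.]), array([502.1,  32.7]))
tool shift cm [ 0.11  0.27 12.04] TCP [0.4997 0.0302 0.1469] y heading 9.9 w 0.999 t 37.65
yaw cmd (tool z down => neg of world) -0.4
g [ 0.5202861  -0.35691488  0.044     ] (4.7, array([56.6, 29.7]), array([ 528.9, -354.5]))
[([8.8, 28.4], 484, array([-0.709, -0.931,  0.035])), ([25.9, 16.6], 266, array([-0.775, -0.877,  0.035])), ([472.1, 268.3], 434, array([0.629, 0.408, 0.035])), ([173.2, 284.5], 189, array([ 0.525, -0.356,  0.035]))]
```

Green stands in the tray with its top dot at (.520,-.357). Now orange.

carry_out --pt "0.1 0.25 4 -0.4 0.6" --pt "0 0 3.5 0 0.6" --pt "0 0 2.5 0 0.6" --pt "0 0 1.3 0 0.6" --pt "0 0 0.8 0 0.6" --pt "0 0 0 0 0.6" --pt "0 0 0 0 -1" --pt "0 0 0 0 -1" --pt "0 0 0 0 -1" --pt "0 0 0 0 -1" --pt "0 0 0 0 -1" --pt "0 0 0 0 -1" --force 60

```text
t: 38.9
eef_pos: [0.5031, 0.0331, 0.0273]
tool_rot: [0.001, 0.639, 0.769, 0.001]
contact_force: [-1.3, -0.5, 6.8]
gripper_width: 0.529
grasp_force: 62.1
```

carry_out --pt "0 0 -2 0 -1" --pt "0 0 -4 0 -1" --pt "0 0 -4 0 -1" --pt "0 0 -1 0 -1" --pt "-4.4 -0.5 0 0 -1" --pt "-4.4 -0.5 0 0 -1" --pt "-4.4 -0.5 0 0 -1" --pt "-4.4 -0.5 0 0 -1" --pt "-4.4 -0.5 0 0 -1" --pt "-4.4 -0.5 0 0 -1" --pt "-4.4 -0.5 0 0 -1" --pt "0 0 0 7 -1"

```text
t: 40.1
eef_pos: [0.5222, -0.285, 0.1348]
tool_rot: [0.001, 0.689, 0.725, -0.002]
contact_force: [-0.0, 0.5, -0.7]
gripper_width: 0.53
grasp_force: 61.8
```

carry_out --pt "0 0 0 0 -1" --pt "0 0 0 0 -1"

```text
t: 40.3
eef_pos: [0.524, -0.2749, 0.1356]
tool_rot: [-0.0, 0.683, 0.73, 0.0]
contact_force: [0.1, 0.7, -0.8]
gripper_width: 0.525
grasp_force: 61.8
```

Run:
```python
from h import *
print(bot.get_obs()["grasp_force"]); go((.517,-.284,.0185),3.2)
```

```text
61.76329851150513
tool shift cm [-0.87 -0.75 11.71] TCP [ 0.524  -0.2749  0.1356] y heading 3.8 w 0.525 t 40.3
yaw cmd (tool z down => neg of world) 0.6
```

carry_out --pt "-0.5 -0.4 3 0 -1" --pt "0 0 3 0 -1" --pt "0 0 3 0 -1" --pt "0 0 1.6 0 -1" --pt "0 0 0.9 0 -1" --pt "0 0 0.2 0 -1" --pt "0 0 0 0 -1" --pt "0 0 0 0 -1"

```text
t: 41.1
eef_pos: [0.5215, -0.2817, 0.0203]
tool_rot: [0.001, 0.684, 0.729, 0.0]
contact_force: [0.4, 0.1, -1.4]
gripper_width: 0.528
grasp_force: 61.8
```

carry_out --pt "0 0 0 0 0.1" --pt "0 0 0 0 0.3" --pt "0 0 0 0 0.5" --pt "0 0 0 0 0.5" --pt "0 0 0 0 0.5" --pt "0 0 -2 0 0.5" --pt "0 0 -4 0 0.6" --pt "0 0 -4 0 0.6" --pt "0 0 -5 0 0.6" --pt "4 0 -2 0 0.6" --pt "4 0 0 0 0.6" --pt "0 0 0 0 0.6"

```text
t: 42.3
eef_pos: [0.5162, -0.1952, 0.1905]
tool_rot: [0.0, 0.681, 0.732, 0.001]
contact_force: [0.1, -0.3, 0.1]
gripper_width: 0.802
grasp_force: 0.0
```

Run:
```python
from h import *
s,cs=snap("scene"); d,cd=snap("side"); print(bot.get_obs()["t"])
for col in("green","orange"):
  for im,c in((s,cs),(d,cd)):
    for uv,p,r,par in dot(im,col,c,.044): print(col,p.round(3))
  A=[x[0] for x in dot(s,col,cs,.044)];B=[x[0] for x in dot(d,col,cd,.044)]
  if A and B: print(tri(cs,A[0],cd,B[0]))
a=[b for b,_ in blobs(s,*COL["red2"],15)[1] if 300<b[0]<360]; print(a)
cv2.imwrite("pics/fin.png",np.hstack([s[180:420,100:500,::-1].repeat(1,0),d[140:380,200:600,::-1]]))
```

```text
42.4
green [ 0.52  -0.357  0.044]
green [ 0.518 -0.352  0.044]
(array([ 0.51942769, -0.35696077,  0.04114862]), np.float64(0.0024707944913584727))
orange [ 0.52  -0.283  0.044]
[[331.8, 279.4]]
```

View pics/fin.png

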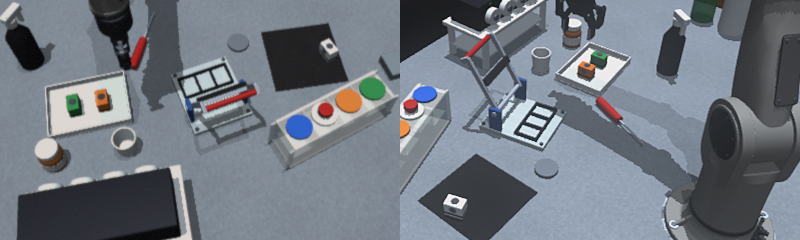

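The final crop shows green (74,105) and orange (102,100) upright in the tray. White is standing on the mat at (328,48), the clamp is open, and the bystanders haven't moved. I'm handing in the job.

```bash
python3 -c "
from station import bot
print(bot.hand_in())"
```

```text
the job is handed in; nothing more can be done
None
```

I pressed the green and orange cassettes, stood both upright in the white ready tray, left the locked-out white one on the mat and swung the clamp back to fully open; the job is handed in, but no verdict came back.

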